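# Lift a freshly oiled cabinet panel with a broad spatula and set it on the drying rack

### The arm

A 6-joint arm with a two-finger parallel gripper is mounted at the origin on the work surface. World frame = base frame: x ahead of the robot, y to its left, z up, the work surface at z = 0. Lengths are in m, angles in degrees, forces in N, time in s.
With the tool pointing down it reaches from about 0.3 to 0.75 m from the base axis. Payload 8.5 kg.
Tool frame: the origin (TCP) lies at the very end of the fingers, on their centre line; the grasp point (between the pads) lies 19 mm behind it; z points along the fingers, y is the line along which they close (so a half turn about z gives the same grasp; the last joint's range is limited). The gripper opens to 85 mm and grips with 20 to 120 N. Pads are 22 mm wide; open, the fingers measure 114 mm over their backs; the gripper's body (76 mm by 85 mm) begins 54 mm behind the grasp point. The pads swing forward as they close: fully open they stand 13 mm farther back than shut.
Start: joints at [53.898, 21.807, 74.336, -0, 83.858, -12.336], TCP at [0.222, 0.503, 0.231] pointing down, gripper open.
Joint ranges: [-178.18, 178.18], [-50.72, 133.34], [12.68, 142.11], [-81.47, 261.47], [9.98, 163.14], [-165.26, 165.26]. Speed limits (degrees/s): [136.94, 136.94, 180, 180, 180, 180].

### API

Orientations are given as a 3x3 rotation matrix whose columns are the frame's x, y, z axes.
In Python, from rig import observe, cams, ticket gives the robot as it stands.
- The arm moves only by the tool move_arm, never from a script. Its arguments are lists of equal length, an entry for each row: "jaw": the finger opening in cm, from 0 to 8.54; "dp": the shift along the tool's x, y, z in cm, a list of three; "turn": the turn, a rotation vector about the tool's x, y, z in rad, a list of three. In form: {"jaw": [jaw, ...], "dp": [[tx, ty, tz], ...], "turn": [[wx, wy, wz], ...]}. A call has 1 to 12 rows; each row shifts and turns the commanded pose from where the row before left it, along the tool's axes as they then stand; what a row does not reach is not made up. A row lasts 1/12 s, in which the tool goes at most 41.7 mm and 7.16 degrees, less where a joint would pass 70% of its speed; a pose out of reach is approached as far as the arm can. A call is refused whole if a number of a shift passes 4.17 or a number of a turn 0.125, either way. A call with a gripper value outside its range is refused whole. The fingers move at their own pace and stop on an object; "force" is the grip in N (left out, the last holds). Time passes only in rows, so rows that do not move let the fingers close. It gives the time, the measured TCP pose, the force, the opening and the grip force at its end, in the units of the state.
- observe(): the state, without advancing time (a new reading comes with each control period).
- cams.get_image(name): name is "scene" or "top" or "wrist"; returns (picture, depth): 480x640x3 uint8, red, green, blue; 480x640 float32, m along the optical axis (not along the pixel's ray), 0 where there is no reading.
- cams.calibration(name): a dict with "vertical_fov" (degrees; the focal length in pixels is half the picture's height over the tangent of half this angle, whatever the lens; pixels are square), "cx", "cy" (the principal point, pixels), "view" (4x4, takes a point from world to camera coordinates); the wrist camera has in their place "tool_from_camera" (4x4, takes a point from camera to tool coordinates, whose origin is the TCP and whose axes are the flange's). Camera axes: x right, y up, looking along -z (the intrinsics and any distortion apply to the point x, -y, -z); pixel columns grow to the right and rows downward; lengths in m; the calibration is good to about 2 mm. The wrist camera is an equidistant fisheye: a pixel r from the principal point sees the ray r / f radians off the axis. A picture is of the moment at which its call begins: read the wrist's pose just before it. calibration takes no time and is no camera call.
- ticket.close_job(): hands the job in; it is judged then, once.
Trained networks look in the newest picture that a camera, given by its name, has taken for a name from the list of things; names that differ only in an ending like _2 or _b are one class to them, and where a whole thing is asked for, a point or a joint stands for the part that bears it (a point fixed in the world has none). Each returns a list of dicts, best first, with "p" (0 to 1); they miss things now and then, are a little off and sometimes report something else, mostly with a low value. They report only what shows in the picture. A call takes as long as a camera call.
- cams.spot_in(camera, query): "box" ([centre column, centre row, width, height] as shares, 0 to 1, of the picture: columns of its width, rows of its height, round what is visible of it).
- cams.outline_of(camera, query): "mask" (480x640 bool, what is visible of it) and "box" ([centre column, centre row, width, height] as shares, 0 to 1, of the picture: columns of its width, rows of its height, round what is visible of it).
- cams.mark_of(camera, query): "location" ([column, row] as shares, 0 to 1, of the picture: columns of its width, rows of its height: a listed point, or the origin of a listed thing).
The state is a dict: "time_s": time; "q": joint angles; "qvel": joint speeds; "joint_efforts": joint torques, N m; "position": TCP position; "tool_rot": TCP orientation; "ft_force": force on the tool from outside, world axes, zero at the start; "wrist_torque": the same for the moment, N m; "grip_width": finger opening in m; "gripper_force": force on a finger pad.
Only numpy, scipy, OpenCV 4.12 (cv2) and the standard library are available. Lean on these libraries where they do the work, as an engineer would, in place of code of your own. Each camera call takes 0.05 s, during which the arm holds its last target. There are 200 camera calls.

### The job

The cabinet panel lying on the two battens is freshly oiled: without touching it with the gripper, move it to the lower tier of the drying rack with the broad spatula, lying flat, square and centred across both lower arms with its far edge within a fingertip of the uprights. The spatula's handle is boxed in by the slot of the tool till, so draw it out by its neck, lay it flat on the bench clear of the till and let go, then take it again by the handle to slide the blade under the panel between the battens and carry it over. When the panel is on the rack, draw the blade out and leave the spatula lying flat on the bench, with the drawer front on the upper tier and everything else on the bench left where it was.

Things in the scene. Friction and masses are not known exactly. Their poses are not given: they have to be found in the camera images.
- spatula: Broad cranked spatula, 233 mm long, 0.23 kg, lying on its heavy steel blade (80 x 80 x 3 mm), neck and handle level in the air. Origin: middle of blade's underside; x towards blade tip, z up. Along x: blade -40..40 mm, 14 mm wide crank -58..-40, bare neck -108..-58, handle -193..-108. Starts flat on the bench, tip towards the robot, handle in the till's slot. May sag 1 or 2 degrees in the grip.
- spatula_neck (a point): Middle of the spatula's bare steel neck, at x = -82 mm, height 39.5 mm in its frame. The neck is a level bar 14 mm wide, 7 mm thick; about 42 mm of it shows between till and crank at the start, so it can be pinched here from above. Axes as the spatula's.
- spatula_handle (a point): On the spatula's wooden handle (22 mm wide, 18 mm thick, level), towards its rear, at x = -158 mm, height 40 mm in its frame. Held here from above, the gripper stays clear of the rack's arms when the blade is fully in. Axes as the spatula's; its centre of mass is about 24 mm behind the blade's middle.
- till: Fixed wooden tool till, 120 mm deep (x), 176 mm wide (y), upright boards 75 mm high. Middle slot 30 mm wide along x, open on the -x side (towards the robot); a 61 mm bin either side of it. A tall tin (top 113 mm above the bench) stands in the far half of the +y bin, a cork block lies in the -y bin. Origin: centre of its underside.
- cradle: Fixed finishing cradle: two wooden battens along its x (-70 to 80 mm), 16 mm wide, 22 mm high, at y = -60 and +60 mm (104 mm clear between them), tied at the far end by a strip 10 mm high at x = 64 to 80 mm; open towards the robot (-x). Origin: midway between the battens, on the bench. The panel starts across the battens. It may stand left or right.
- panel: Dark raised-and-fielded wooden panel, 100 mm (x) by 150 mm (y), 8 mm thick at the edges, with a raised field 66 x 116 mm on top to 12 mm; about 0.1 kg. Origin: centre of its underside; z up. It starts flat on the cradle, its underside 22 mm above the bench, its x roughly along the battens.
- rack: Fixed two-tier drying rack, left or right. Two steel uprights 205 mm high at the far end (x = 52..68 mm, y = -60, +60), each with two level arms reaching to x = -92 mm (towards the robot), 14 mm wide, 10 mm thick, 106 mm clear between. Arm tops at 60 and 155 mm. Feet 16 mm wide, 12 mm high under the arms; crossbars only between the uprights. Origin: between the arms, on the bench.
- rack_place (a point): Point midway between the lower arms at the height of their tops (60 mm above the bench), rack axes: the panel's origin comes here when it lies square on the lower tier with its far edge 2 mm short of the uprights. The panel's x or -x is along the rack's x.
- drawer_front: Bystander: dark drawer front 68 x 160 x 12 mm with a small brass knob, lying across the rack's upper arms near their free ends, covering the front half of the tier. Leave it. Origin: centre of its underside.
- tin_tall: Bystander: tall tin, 46 mm across, 105 mm high, in the till's +y bin. Origin: centre of its underside.
- cork_block: Bystander: cork sanding block 62 x 42 x 34 mm in the till's -y bin. Origin: centre of its underside.
- oil_jar: Bystander: amber glass jar, 56 mm across, 100 mm high, standing beside the cradle. Origin: centre of its underside.
- wax_tin: Bystander: low round tin, 60 mm across, 45 mm high, standing beside the rack. Origin: centre of its underside.
- brush: Bystander: flat brush 190 mm long lying across the front of the bench. Origin: about its middle, on the bench.
- mallet: Bystander: wooden mallet 200 mm long lying at the right of the bench (-y). Origin: about its middle, on the bench.
- spindle: Bystander: turned wooden spindle 170 mm long, 38 mm across, lying at the left of the bench (+y). Origin: underside of its middle.

How it is judged (in metres and radians):
On the way, in this order (a step that is already met when the one before it is completed fails the run):
1. the spatula lies flat on the bench clear of the till, let go (height (world z) of spatula below 0.008 m and angle between spatula's own z axis and vertical below 0.08 rad and horizontal distance between spatula_handle and till above 0.11 m and contact force between the fingers and spatula below 0.05 N), for 0.15 s.
2. the panel is lifted clear of the battens on the spatula's blade, level (z of panel in the frame of cradle above 0.032 m and contact force between spatula and panel above 0.15 N and angle between panel's own z axis and vertical below 0.25 rad), for 0.2 s.
At the end, for the whole second after the job is handed in: Panel at rest flat on both lower arms, square within 6 degrees, centred within 12 mm, far edge within 16 mm of the uprights; spatula at rest flat on the bench; drawer front moved under 15 mm, the small tins, jar and block under 30 mm, brush, mallet and spindle under 40 mm (x of panel in the frame of rack_place between -0.014 and 0.004 m and y of panel in the frame of rack_place between -0.012 and 0.012 m and z of panel in the frame of rack_place between -0.003 and 0.003 m and angle between the x axis of panel and the x axis of rack_place, either way round below 0.1 rad and angle between panel's own z axis and vertical below 0.05 rad and linear speed of each of panel, spatula below 0.02 m/s and height (world z) of spatula below 0.008 m and angle between spatula's own z axis and vertical below 0.08 rad and distance of each of tin_tall, cork_block, oil_jar, wax_tin from where it was at the start of the episode below 0.03 m and distance of each of brush, mallet, spindle from where it was at the start of the episode below 0.04 m and distance of drawer_front from where it was at the start of the episode below 0.015 m); the robot touches nothing.
It fails at once if the gripper or arm touches the oiled panel (contact force between any of the fingers, the arm and panel above 0.3 N).
It fails at once if the panel is tipped by more than about 30 degrees (angle between panel's own z axis and vertical above 0.5 rad).
It fails at once if the panel is dropped: it falls onto the bench or moves faster than 0.8 m/s (height (world z) of panel below 0.012 m or linear speed of panel above 0.8 m/s).
It fails at once if the drawer front on the upper tier is pushed by more than 15 mm (distance of drawer_front from where it was at the start of the episode above 0.015 m).
It fails at once if a bystander is pushed by more than 30 to 40 mm (distance of any of tin_tall, cork_block, oil_jar, wax_tin from where it was at the start of the episode above 0.03 m or distance of any of brush, mallet, spindle from where it was at the start of the episode above 0.04 m).
It also fails if it takes over 72 s, if anything falls off the work surface, if the arm or the gripper's body presses on something with over 40 N, if the wrist force passes 120 N, or if a joint passes its speed limit or range.

## Working session

There is one attempt and no reset: what is moved stays moved. The work goes in short steps, Python scripts to look and compute and a tool call to move; the robot and the scene stay as the last step left them, time stands still between calls to the robot, and variables do not carry over. Pictures are saved under pics/ and viewed, at most 10 in all, crops included, and the job is handed in when it is done.

Besides the shell and the picture viewer there is one more tool, called after "Emit:" as name(argument=value, ...) on one line, values as JSON. move_arm: Moves the arm, as the interface text tells. Its arguments: {"type":"object","properties":{"jaw":{"type":"array","items":{"type":"number"}},"dp":{"type":"array","items":{"type":"array","items":{"type":"number"}}},"turn":{"type":"array","items":{"type":"array","items":{"type":"number"}}},"force":{"type":"number"}},"required":["jaw","dp","turn"]}

```bash
ls; mkdir -p pics
cat > h.py <<'E'
import numpy as np, cv2
from rig import observe, cams, ticket
def K(c):
    k=cams.calibration(c); f=240/np.tan(np.radians(k["vertical_fov"]/2)); return f,k["cx"],k["cy"],np.array(k["view"])if "view" in k else None
def cloud(c,d):
    f,cx,cy,V=K(c); v,u=np.mgrid[0:480,0:640]
    P=np.stack([(u-cx)/f*d,-(v-cy)/f*d,-d,np.ones_like(d)],-1)
    return (P@np.linalg.inv(V).T)[...,:3]
def ray(c,u,v,z):
    f,cx,cy,V=K(c); I=np.linalg.inv(V); d=I[:3,:3]@np.array([(u-cx)/f,-(v-cy)/f,-1]); o=I[:3,3]
    return o+d*(z-o[2])/d[2]
E
python3 - <<'E'
from h import *
s=observe(); print(s['position'],s['tool_rot'],s['time_s'])
for c in ['top','scene']:
    im,d=cams.get_image(c); cv2.imwrite(f'pics/{c}0.png',im[...,::-1]); np.save(f'{c}0.npy',d)
    print(c,{k:v for k,v in cams.calibration(c).items()}) 
    P=cloud(c,d)
    for q in ['spatula','till','cradle','panel','rack','drawer_front','tin_tall','cork_block','oil_jar','wax_tin','brush','mallet','spindle']:
        r=cams.outline_of(c,q)
        if r:
            m=r[0]['mask']&(d>0); p=P[m]; b=np.array(r[0]['box'])*[640,480,640,480]
            print(q,round(r[0]['p'],2),b.round(),np.percentile(p,[2,50,98],axis=0).round(3).tolist() if len(p) else '')
            np.save(f'm_{c}_{q}.npy',r[0]['mask'])
E
```

```text
pics
[0.22148031 0.503106   0.23069394] [[-9.15193380e-01  4.03014009e-01 -8.86215847e-04]
 [ 4.03014858e-01  9.15192619e-01 -1.22275671e-03]
 [ 3.18270118e-04 -1.47621700e-03 -9.99998860e-01]] 0.0
top {'vertical_fov': 48.80523282261228, 'cx': 320.5791345810517, 'cy': 244.5258064001798, 'view': array([[-0.05766757, -0.99832973, -0.00349401,  0.03178805],
       [ 0.97821107, -0.05720392,  0.19957659, -0.57165408],
       [-0.19944312,  0.00809122,  0.979876  , -1.31650295],
       [ 0.        ,  0.        ,  0.        ,  1.        ]])}
spatula 0.82 [319. 229.  28.  96.] [[0.507, -0.026, -0.003], [0.562, 0.005, 0.006], [0.722, 0.051, 0.053]]
till 0.86 [321. 200.  71.  52.] [[0.636, -0.095, 0.003], [0.699, -0.015, 0.019], [0.766, 0.081, 0.08]]
cradle 0.68 [205. 219.  60.  65.] [[0.592, 0.236, 0.001], [0.734, 0.323, 0.014], [0.753, 0.383, 0.03]]
panel 0.93 [203. 218.  65.  43.] [[0.622, 0.238, 0.007], [0.671, 0.309, 0.033], [0.723, 0.381, 0.04]]
rack 0.75 [450. 198.  70.  83.] [[0.587, -0.407, -0.0], [0.72, -0.324, 0.064], [0.746, -0.272, 0.207]]
drawer_front 0.7 [460. 210.  64.  31.] [
[... 1822 characters left out ...]
[[0.7, 0.016, 0.007], [0.736, 0.03, 0.098], [0.754, 0.076, 0.115]]
cork_block 0.88 [358. 299.  22.  21.] [[0.68, -0.08, 0.035], [0.709, -0.062, 0.04], [0.738, -0.04, 0.045]]
oil_jar 0.97 [454. 170.  24.  31.] [[0.651, 0.404, 0.009], [0.678, 0.415, 0.071], [0.699, 0.452, 0.102]]
wax_tin 0.89 [225. 409.  29.  31.] [[0.619, -0.498, 0.002], [0.652, -0.472, 0.042], [0.675, -0.445, 0.049]]
brush 0.82 [279. 224.  54.  47.] [[0.372, -0.098, 0.005], [0.393, 0.011, 0.016], [0.411, 0.084, 0.022]]
mallet 0.61 [162. 407.  72.  82.] [[0.413, -0.6, 0.009], [0.546, -0.553, 0.022], [0.605, -0.525, 0.029]]
spindle 0.96 [429. 129.  51.  27.] [[0.441, 0.517, -0.004], [0.523, 0.54, 0.024], [0.603, 0.572, 0.036]]
```

Run:
```python
import cv2
im=cv2.imread('pics/top0.png')[150:340,90:560]
cv2.imwrite('pics/top_crop.png',cv2.resize(im,(799,323),interpolation=cv2.INTER_CUBIC))
from h import *
d=np.load('top0.npy');P=cloud('top',d)
def rect(m):
    r=cv2.minAreaRect(P[m][:,:2].astype(np.float32)*1000);print([np.round(x,1) for x in r])
print('spat blade');m=np.load('m_top_spatula.npy')
b=m&(P[...,0]<0.60)&(abs(P[...,2])<.015);rect(b)
mm=cv2.minAreaRect(np.argwhere(b)[:,::-1].astype(np.float32));print(mm)
print('panel');m=np.load('m_top_panel.npy')&(P[...,2]>.024);rect(m)
print('draw');m=np.load('m_top_drawer_front.npy')&(P[...,2]>.15);rect(m)
for c in['top','scene']:
  cams.get_image(c)
  for q,z in [('spatula',0),('spatula_neck',.0395),('spatula_handle',.04),('till',0),('cradle',0),('panel',.022),('rack',0),('rack_place',.06)]:
    r=cams.mark_of(c,q)
    if r:
        l=r[0]['location'];print(c,q,round(r[0]['p'],2),ray(c,l[0]*640,l[1]*480,z).round(4))
```

```text
spat blade
[array([546.2,  13.1]), array([82.8, 86.6]), np.float64(81.1)]
((315.9467468261719, 258.0860900878906), (30.691614151000977, 32.2307243347168), 5.194429397583008)
panel
[array([495.6, 214.6]), array([541.6, 173.6]), np.float64(28.3)]
draw
[array([ 511.1, -183.4]), array([135.3, 558.3]), np.float64(34.1)]
top spatula 0.8 [0.5521 0.0091 0.    ]
top spatula_neck 0.86 [0.6138 0.0047 0.0395]
top spatula_handle 0.56 [ 0.6971 -0.068   0.04  ]
top till 0.98 [ 0.7005 -0.0086  0.    ]
top cradle 0.66 [ 0.6909 -0.3524  0.    ]
top panel 0.96 [0.657  0.3155 0.022 ]
top rack 0.95 [ 0.6825 -0.3338  0.    ]
top rack_place 0.55 [ 0.676  -0.3356  0.06  ]
scene spatula 0.84 [0.549  0.0096 0.    ]
scene spatula_neck 0.67 [ 0.6242 -0.0031  0.0395]
scene spatula_handle 0.83 [ 0.7018 -0.0117  0.04  ]
scene till 0.63 [ 0.7086 -0.011   0.    ]
scene cradle 0.41 [0.6904 0.0115 0.    ]
scene panel 0.77 [0.6769 0.295  0.022 ]
scene rack 0.67 [ 0.6742 -0.3396  0.    ]
scene rack_place 0.9 [ 0.6804 -0.3473  0.06  ]
```

View pics/top_crop.png

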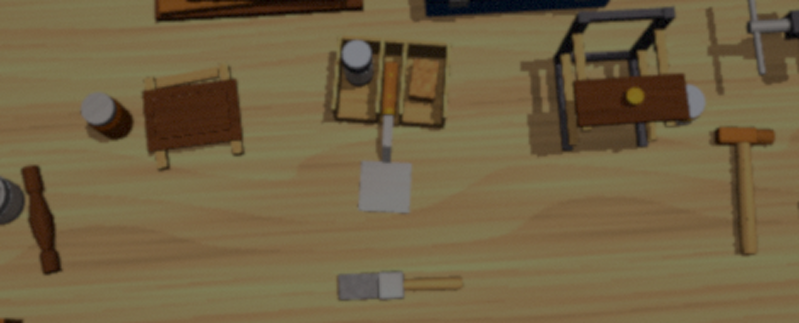

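Emit:
move_arm(jaw=[5,5,5,5,5,5,5,5,5,5,5,5], dp=[[-2,-1.1,0],[-3.4,-1.9,0],[-3.4,-1.9,0],[-3.4,-1.9,0],[-3.4,-1.9,0],[-3.4,-1.9,0],[-3.4,-1.9,0],[-3.4,-1.9,0],[-3.4,-1.9,0],[-3.4,-1.9,0],[-3.4,-1.9,0],[-3.4,-1.9,0]], turn=[[0,0,0],[0,0,0],[0,0,0],[0,0,0],[0,0,0],[0,0,0],[0,0,0],[0,0,0],[0,0,0],[0,0,0],[0,0,0],[0,0,0]])

```text
time_s: 3.3
position: [0.4945, 0.1414, 0.2315]
tool_rot: [[-0.915, 0.403, 0.0], [0.403, 0.915, 0.0], [-0.0, 0.0, -1.0]]
ft_force: [-0.2, 0.5, -0.3]
grip_width: 0.0501
gripper_force: 0.0
```

Emit:
move_arm(jaw=[5,5,5,5,5,5,5,5,5,5,5], dp=[[-3.2,-1.8,0],[-3.2,-1.8,0],[-3.2,-1.8,0],[-3,-1.7,0],[-2,-1.1,0],[-1,-0.6,0],[0,0,0],[0,0,0],[0,0,0],[0,0,0],[0,0,0]], turn=[[0,0,0],[0,0,0],[0,0,0],[0,0,0],[0,0,0],[0,0,0],[0,0,-0.09],[0,0,-0.09],[0,0,-0.09],[0,0,0],[0,0,0]])

```text
time_s: 4.22
position: [0.6006, 0.0004, 0.2314]
tool_rot: [[-0.989, 0.146, -0.0], [0.146, 0.989, 0.0], [0.0, 0.0, -1.0]]
ft_force: [-0.8, -0.9, -0.5]
grip_width: 0.0505
gripper_force: 0.0
```

```bash
cat >> h.py <<'E'
def wcloud(d,s):
    k=cams.calibration('wrist'); f=240/np.tan(np.radians(k["vertical_fov"]/2)); v,u=np.mgrid[0:480,0:640]
    x,y=u-k['cx'],v-k['cy']; r=np.hypot(x,y)+1e-9; t=np.tan(np.minimum(r/f,1.5))
    C=np.stack([x/r*t*d,-y/r*t*d,-d,np.ones_like(d)],-1)@np.array(k['tool_from_camera']).T
    return C[...,:3]@np.array(s['tool_rot']).T+s['position']
def wsnap(name):
    s=observe(); im,d=cams.get_image('wrist'); cv2.imwrite(f'pics/{name}.png',im[...,::-1]); P=wcloud(d,s); P[d<=0]=np.nan; np.save(f'{name}.npy',P); return s,im,P
def bev(im,P,x0,x1,y0,y1,n=2,zr=None):
    "bird's-eye picture, n px per mm-ish, rows = -x, cols = -y"
    H=int((x1-x0)*1000*n);W=int((y1-y0)*1000*n);o=np.zeros((H,W,3),np.uint8);zb=np.full((H,W),-9.)
    m=np.isfinite(P[...,0]); p=P[m];c=im[m]
    a=((x1-p[:,0])*1000*n).astype(int);b=((y1-p[:,1])*1000*n).astype(int)
    k=(a>=0)&(a<H)&(b>=0)&(b<W);i=np.argsort(p[k,2]);o[a[k][i],b[k][i]]=c[k][i];return o
E
python3 - <<'E'
from h import *
s,im,P=wsnap('w1');print(s['time_s'],s['position'],s['q'])
print(cams.calibration('wrist'))
for q,z in [('spatula',0),('spatula_neck',.043),('spatula_handle',.049),('till',0)]:
    r=cams.mark_of('wrist',q)
    if r: l=r[0]['location'];u,v=int(l[0]*640),int(l[1]*480);print(q,r[0]['p'],u,v,P[v,u])
r=cams.outline_of('wrist','spatula')
if r:
    m=r[0]['mask']; p=P[m];p=p[np.isfinite(p[:,0])]
    b=p[abs(p[:,2])<.015]; print(cv2.minAreaRect((b[:,:2]*1000).astype(np.float32)))
    n=p[(p[:,2]>.03)&(p[:,2]<.06)]; print(len(n)); 
    for x in np.arange(.58,.75,.01):
        k=n[abs(n[:,0]-x)<.004]
        if len(k)>3: print(round(x,3),np.percentile(k[:,1],[5,95]).round(4),np.median(k[:,2]).round(4),len(k))
E
```

```text
4.2167 [6.00615304e-01 4.02514445e-04 2.31436679e-01] [-1.12457689e+01  2.69726407e+01  6.57984569e+01  5.68440092e-03
  8.72322650e+01 -9.28347027e+01]
{'vertical_fov': 65.70646984690485, 'cx': 324.23196482259294, 'cy': 233.63884697887636, 'tool_from_camera': array([[ 1.52460225e-04,  9.50349661e-01,  3.11184026e-01,
         7.94041814e-02],
       [ 9.99999863e-01, -3.00693399e-04,  4.28375672e-04,
         2.40086320e-04],
       [ 5.00677658e-04,  3.11183918e-01, -9.50349577e-01,
        -1.41605062e-01],
       [ 0.00000000e+00,  0.00000000e+00,  0.00000000e+00,
         1.00000000e+00]])}
spatula 0.78 331 135 [0.54177552 0.01594376 0.00204925]
spatula_neck 0.71 329 230 [0.62619913 0.00122474 0.04267866]
spatula_handle 0.92 333 301 [ 0.69818311 -0.00511846  0.04775118]
till 0.91 328 287 [ 0.68188382 -0.00778849  0.04808268]
((631.3107299804688, 4.05096435546875), (83.1844711303711, 256.9872131347656), 84.65189361572266)
2641
0.6 [-0.0011  0.0115] 0.0373 166
0.61 [-0.0023  0.0106] 0.0421 132
0.62 [-0.0023  0.0094] 0.0422 116
0.63 [-0.0038  0.008 ] 0.0421 117
0.64 [-0.0051  0.0067] 0.0422 111
0.65 [-0.01    0.0095] 0.0448 246
0.66 [-0.0113  0.0094] 0.0481 174
0.67 [-0.0123  0.0079] 0.048 173
0.68 [-0.0136  0.0058] 0.0481 163
0.69 [-0.0147  0.005 ] 0.0481 157
0.7 [-0.0158  0.0042] 0.048 153
0.71 [-0.0171  0.0026] 0.048 150
0.72 [-0.0176  0.0025] 0.0479 146
0.73 [-0.0177  0.0021] 0.048 130
0.74 [0.0024 0.0029] 0.0328 5
```

View pics/w1.png

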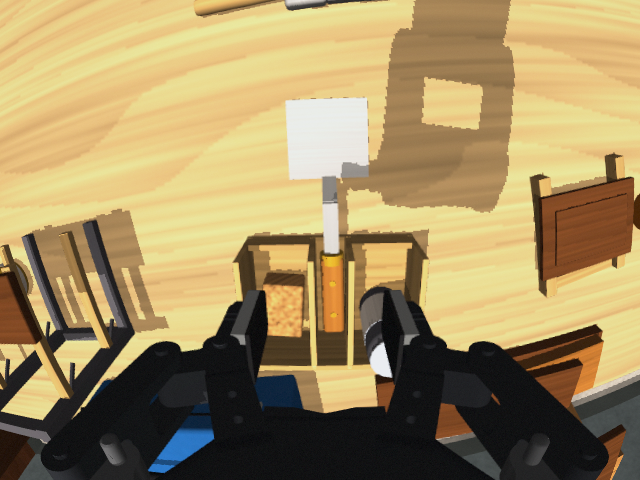

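Emit:
move_arm(jaw=[5,5,5,5,5,5,5,5,5,5,5,5], dp=[[-1.3,0.3,0],[-1.1,0.3,0],[0,0,1.5],[0,0,2.5],[0,0,3],[0,0,3],[0,0,3],[0,0,3],[0,0,2.5],[0,0,1.6],[0,0,1],[0,0,0]], turn=[[0,0,-0.025],[0,0,0],[0,0,0],[0,0,0],[0,0,0],[0,0,0],[0,0,0],[0,0,0],[0,0,0],[0,0,0],[0,0,0],[0,0,0]])

```text
time_s: 5.52
position: [0.6246, 0.0027, 0.0184]
tool_rot: [[-0.993, 0.12, -0.003], [0.12, 0.993, 0.001], [0.003, 0.0, -1.0]]
ft_force: [-0.2, 0.6, 0.2]
grip_width: 0.0499
gripper_force: 0.0
```

Emit:
move_arm(jaw=[0.5,0.5,0.5,0.5,0.5,0.5,0.5,0.5], dp=[[0,0,0],[0,0,0],[0,0,0],[0,0,0],[0,0,0],[0,0,0],[0,0,0],[0,0,0]], turn=[[0,0,0],[0,0,0],[0,0,0],[0,0,0],[0,0,0],[0,0,0],[0,0,0],[0,0,0]], force=100)

```text
time_s: 6.18
position: [0.6265, 0.0024, 0.0214]
tool_rot: [[-0.993, 0.12, 0.003], [0.12, 0.993, -0.001], [-0.003, -0.0, -1.0]]
ft_force: [2.5, -0.3, 5.4]
grip_width: 0.0117
gripper_force: 97.8
```

Emit:
move_arm(jaw=[0.5,0.5,0.5,0.5,0.5,0.5,0.5,0.5,0.5,0.5,0.5,0.5], dp=[[0,0,-0.3],[0,0,-0.3],[0.8,0,0],[1.5,0,0],[1.5,0,0],[1.5,0,0],[1.5,0,0],[1.5,0,-0.5],[1.5,0,-1],[1.5,0,-1],[1,0,-1],[0,0,-1]], turn=[[0,0,0],[0,0,0],[0,0,0],[0,0,0],[0,0,0],[0,0,0],[0,0,0],[0,0,0],[0,0,0],[0,0,0],[0,0,0],[0,0,0]])

```text
time_s: 7.18
position: [0.5007, 0.0178, 0.0714]
tool_rot: [[-0.993, 0.119, -0.004], [0.119, 0.993, 0.001], [0.004, 0.0, -1.0]]
ft_force: [1.1, -0.1, -2.7]
grip_width: 0.0112
gripper_force: 97.6
```

Run:
```python
from h import *
s,im,P=wsnap('w2');print(s['time_s'],s['position'],s['ft_force'],s['gripper_force'])
P=np.load('w1.npy'); im=cv2.imread('pics/w1.png')
b=bev(im,P,.52,.82,.20,.45,2); b2=bev(im,P,.55,.8,-.45,-.25,2)
cv2.imwrite('pics/bev_c.png',cv2.dilate(b,np.ones((3,3))));cv2.imwrite('pics/bev_r.png',cv2.dilate(b2,np.ones((3,3))))
k=P[...,2]
for n,(x0,x1,y0,y1),(z0,z1) in [('panel+',(.58,.8,.2,.42),(.026,.037)),('batten',(.58,.8,.2,.42),(.017,.0245)),('lowarm',(.55,.8,-.45,-.25),(.055,.064))]:
    m=(P[...,0]>x0)&(P[...,0]<x1)&(P[...,1]>y0)&(P[...,1]<y1)&(k>z0)&(k<z1);p=P[m]
    print(n,m.sum()); 
    if len(p)>9:
        print([np.round(v,1) for v in cv2.minAreaRect((p[:,:2]*1000).astype(np.float32))])
        cv2.imwrite(f'pics/mask_{n}.png',(m*255).astype(np.uint8))
        if n!='panel+':
            for x in np.arange(x0,x1,.02):
                q=np.sort(p[abs(p[:,0]-x)<.004][:,1]); 
                if len(q)>2: g=np.split(q,np.where(np.diff(q)>.012)[0]+1); print(round(x,3),[(round(a[0],4),round(a[-1],4)) for a in g])
```

```text
7.1833 [0.50073963 0.01784779 0.07144216] [ 1.0691766  -0.14615622 -2.74153838] 97.57146120071411
panel+ 7243
[array([672.1, 309.1]), array([101.1, 152.4]), np.float64(4.7)]
batten 947
[array([672.1, 320. ]), array([150.4, 177. ]), np.float64(7.7)]
0.6 [(np.float64(0.3508), np.float64(0.3692))]
0.62 [(np.float64(0.2327), np.float64(0.2487)), (np.float64(0.2857), np.float64(0.3767))]
0.64 [(np.float64(0.2311), np.float64(0.2321))]
0.66 [(np.float64(0.2329), np.float64(0.2338))]
0.68 [(np.float64(0.2345), np.float64(0.236)), (np.float64(0.4081), np.float64(0.4108))]
0.7 [(np.float64(0.2354), np.float64(0.2369))]
0.72 [(np.float64(0.2381), np.float64(0.2388)), (np.float64(0.3683), np.float64(0.3825))]
0.74 [(np.float64(0.2495), np.float64(0.2658)), (np.float64(0.3703), np.float64(0.3871))]
0.76 [(np.float64(0.2535), np.float64(0.2567))]
lowarm 1524
[array([ 662.5, -339.7]), array([161.5, 135.4]), np.float64(0.4)]
0.59 [(np.float64(-0.4074), np.float64(-0.3914)), (np.float64(-0.2885), np.float64(-0.2729))]
0.61 [(np.float64(-0.4077), np.float64(-0.4077)), (np.float64(-0.2873), np.float64(-0.2723))]
0.63 [(np.float64(-0.2878), np.float64(-0.2722))]
0.65 [(np.float64(-0.2874), np.float64(-0.2731))]
0.67 [(np.float64(-0.287), np.float64(-0.2732))]
0.69 [(np.float64(-0.2887), np.float64(-0.2731))]
0.71 [(np.float64(-0.2893), np.float64(-0.273))]
0.73 [(np.float64(-0.2889), np.float64(-0.2724))]
```

View pics/w2.png

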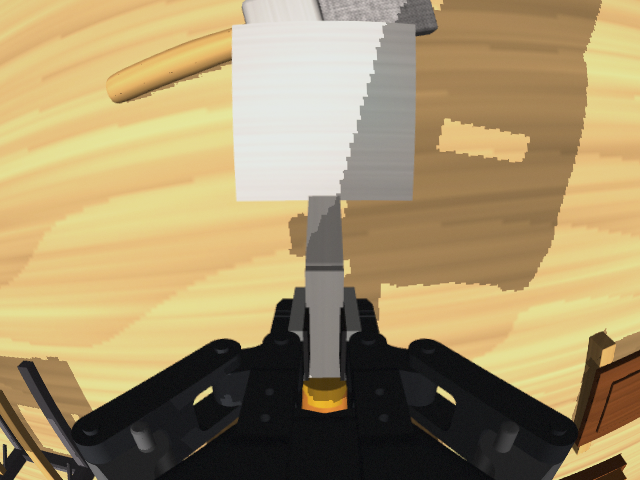

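Emit:
move_arm(jaw=[0.5,0.5,0.5,0.5,0.5,0.5,0.5,0.5,0.5,0.5,0.5,0.5], dp=[[0.34,1.28,0],[0.7,2.5,0],[0.8,2.8,0],[0.8,2.8,0],[0.8,2.8,0],[0.8,2.8,0],[0.8,2.8,0],[0.8,2.8,0],[0.8,2.6,0],[0.5,1.7,0],[0.3,0.9,0],[0,0,0]], turn=[[0,0,0],[0,0,0],[0,0,0],[0,0,0],[0,0,0],[0,0,0],[0,0,0],[0,0,0],[0,0,0],[0,0,0],[0,0,0],[0,0,0.06]])

```text
time_s: 8.23
position: [0.4596, 0.2836, 0.0708]
tool_rot: [[-0.984, 0.176, -0.001], [0.176, 0.984, -0.0], [0.001, -0.0, -1.0]]
ft_force: [-0.4, 0.9, -2.3]
grip_width: 0.0116
gripper_force: 97.7
```

Emit:
move_arm(jaw=[0.5,0.5,0.5,0.5,0.5,0.5,0.5,0.5,0.5,0.5,0.5,0.5], dp=[[0,0,0],[0,0,0],[0,0,0],[0,0,0],[0,0,0],[0,0,0],[0,0,0],[0,0,0],[0,0,0],[0,0,0],[0,0,0],[0,0,0]], turn=[[0,0,0.12],[0,0,0.12],[0,0,0.12],[0,0,0.12],[0,0,0.12],[0,0,0.12],[0,0,0.12],[0,0,0.12],[0,0,0.12],[0,0,0.12],[0,0,0.12],[0,0,0.12]])

```text
time_s: 9.23
position: [0.4602, 0.2814, 0.0708]
tool_rot: [[0.055, 0.998, -0.001], [0.998, -0.055, -0.001], [-0.001, -0.001, -1.0]]
ft_force: [0.2, -0.1, -1.8]
grip_width: 0.0118
gripper_force: 97.7
```

Emit:
move_arm(jaw=[0.5,0.5,0.5,0.5,0.5,0.5,0.5,0.5,0.5,0.5,0.5,0.5], dp=[[0,0,0],[0,0,0],[0,0,0],[0,0,0],[0,0,0],[0,0,0],[0,0,0],[0,0,0],[0,0,0],[0,0,0],[0,0,0],[0,0,0]], turn=[[0,0,0.12],[0,0,0.12],[0,0,0.12],[0,0,0.12],[0,0,0.12],[0,0,0.12],[0,0,0.12],[0,0,0.12],[0,0,0.12],[0,0,0.12],[0,0,0.12],[0,0,0.1]])

```text
time_s: 10.23
position: [0.4602, 0.2814, 0.0708]
tool_rot: [[0.995, 0.095, -0.001], [0.095, -0.995, -0.001], [-0.001, 0.001, -1.0]]
ft_force: [0.8, 1.1, -2.4]
grip_width: 0.0117
gripper_force: 97.7
```

Run:
```python
from h import *
s,im,P=wsnap('w3');print(s['time_s'],s['position'],s['tool_rot'],s['ft_force'],s['q'])
r=cams.outline_of('wrist','spatula')
p=P[r[0]['mask']];p=p[np.isfinite(p[:,0])]
b=p[(p[:,2]<.068)&(p[:,0]>.49)]
r=cv2.minAreaRect((b[:,:2]*1000).astype(np.float32));print(r)
A=np.c_[b[:,:2],np.ones(len(b))];print(np.linalg.lstsq(A,b[:,2],rcond=None)[0],np.percentile(b[:,2],[2,50,98]))
```

```text
10.2333 [0.46015246 0.28138754 0.07079565] [[ 9.95480974e-01  9.49503284e-02 -1.43714120e-03]
 [ 9.49494363e-02 -9.95481866e-01 -6.76911465e-04]
 [-1.49492097e-03  5.37396737e-04 -9.99998738e-01]] [ 0.76514481  1.05593496 -2.35910979] [ 1.88684920e+01  3.06467145e+01  8.91912768e+01 -1.15994005e-02
  6.02524693e+01  1.03425817e+02]
((543.1818237304688, 289.2597961425781), (107.9965591430664, 106.85944366455078), 5.743436813354492)
[-0.03898527  0.00221533  0.0702913 ] [0.04832928 0.0499533  0.05644475]
```

Emit:
move_arm(jaw=[0.5,0.5,0.5,0.5,0.5,0.5,0.5,0.5,5,5,5,5], dp=[[0,0,0.8],[0,0,1.2],[0,0,1.2],[0,0,0.8],[0,0,0.4],[0,0,0.3],[0,0,0.2],[0,0,0],[0,0,0],[0,0,0],[0,0,0],[0,0,0]], turn=[[0,0,0],[0,0,0],[0,0,0],[0,0,0],[0,0,0],[0,0,0],[0,0,0],[0,0,0],[0,0,0],[0,0,0],[0,0,0],[0,0,0]])

```text
time_s: 11.33
position: [0.4605, 0.2822, 0.0227]
tool_rot: [[0.995, 0.102, 0.001], [0.102, -0.995, 0.0], [0.001, -0.0, -1.0]]
ft_force: [-0.5, 0.5, -0.1]
grip_width: 0.0502
gripper_force: 0.0
```

Emit:
move_arm(jaw=[6,6,6,6,6,6,6,6,6,6,6,6], dp=[[0,0,0],[0,0,-1.5],[0,0,-3],[0,0,-3.5],[0,0,-3.5],[0,0,-3.5],[-2,0,-2],[-2.5,0,0],[-2,0,0],[-1,0,0],[0,0,0],[0,0,0]], turn=[[0,0,0],[0,0,0],[0,0,0],[0,0,0],[0,0,0],[0,0,0],[0,0,0],[0,0,0],[0,0,0],[0,0,0],[0,0,0],[0,0,0]])

```text
time_s: 12.33
position: [0.3862, 0.2746, 0.1925]
tool_rot: [[0.995, 0.102, 0.001], [0.102, -0.995, 0.0], [0.001, -0.0, -1.0]]
ft_force: [0.6, 0.2, -0.1]
grip_width: 0.0599
gripper_force: 0.0
```

```bash
cat >> h.py <<'E'
def rectc(p): return [np.round(v,1) for v in cv2.minAreaRect((p[:,:2]*1000).astype(np.float32))]
E
python3 - <<'E'
from h import *
s,im,P=wsnap('w4');print(s['time_s'],s['position'],s['tool_rot'])
def box(x0,x1,y0,y1,z0,z1):
    return P[(P[...,0]>x0)&(P[...,0]<x1)&(P[...,1]>y0)&(P[...,1]<y1)&(P[...,2]>z0)&(P[...,2]<z1)]
r=cams.outline_of('wrist','spatula')
p=P[r[0]['mask']];p=p[np.isfinite(p[:,0])];b=p[p[:,2]<.012];print('blade',rectc(b),np.median(b[:,2]))
n=p[(p[:,2]>.03)&(p[:,2]<.06)]
for x in np.arange(.33,.51,.01):
    k=n[abs(n[:,0]-x)<.004]
    if len(k)>3: print(round(x,3),np.percentile(k[:,1],[3,97]).round(4),np.median(k[:,2]).round(4),len(k))
print('panel',rectc(box(.58,.8,.2,.42,.026,.037)))
q=box(.55,.8,.2,.4,.019,.0245)
for x in np.arange(.58,.8,.02):
    a=np.sort(q[abs(q[:,0]-x)<.004][:,1])
    if len(a)>2: print(round(x,3),[(round(g[0],4),round(g[-1],4)) for g in np.split(a,np.where(np.diff(a)>.012)[0]+1)])
E
```

```text
12.3333 [0.38618529 0.27461532 0.19250348] [[ 9.94801581e-01  1.01829425e-01  7.64003170e-04]
 [ 1.01829310e-01 -9.94801868e-01  1.87940835e-04]
 [ 7.79169687e-04 -1.09165925e-04 -9.99999690e-01]]
blade [array([453.5, 281.7]), array([243.8,  81.7]), np.float64(5.9)] 0.0020831043214740164
0.35 [0.2647 0.2813] 0.0469 41
0.36 [0.2617 0.2819] 0.0476 240
0.37 [0.2627 0.2828] 0.0477 240
0.38 [0.2639 0.2837] 0.0478 244
0.39 [0.265  0.2855] 0.0477 263
0.4 [0.2659 0.2864] 0.0477 271
0.41 [0.2664 0.2873] 0.0478 280
0.42 [0.2675 0.2882] 0.0476 281
0.43 [0.2686 0.2898] 0.0483 296
0.44 [0.2699 0.2883] 0.0425 244
0.45 [0.2744 0.2875] 0.0419 183
0.46 [0.2754 0.2885] 0.042 181
0.47 [0.2764 0.2895] 0.042 183
0.48 [0.2782 0.2906] 0.0421 175
0.49 [0.2791 0.2914] 0.0356 103
panel [array([0., 0.]), array([0., 0.]), np.float64(0.0)]
```

View pics/w4.png

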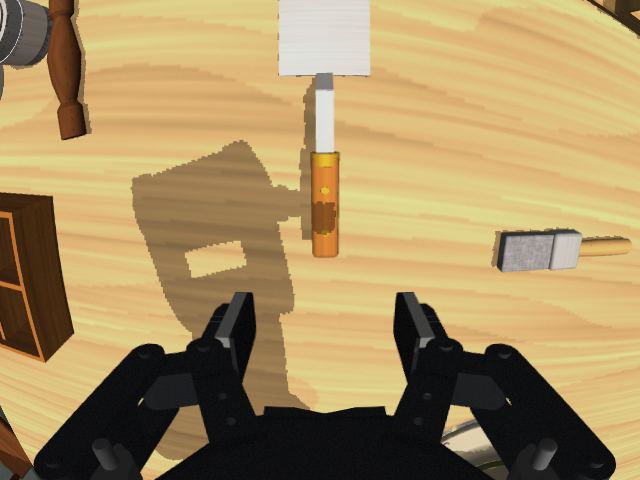

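Emit:
move_arm(jaw=[6,6,6,6,6,6,6,6,1,1,1,1], dp=[[0,0,2],[0,0,3],[0,0,3],[0,0,3],[0,0,3],[0,0,2],[0,0,1.4],[0,0,0],[0,0,0],[0,0,0],[0,0,0],[0,0,0]], turn=[[0,0,0],[0,0,0],[0,0,0],[0,0,0],[0,0,0],[0,0,0],[0,0,0],[0,0,0],[0,0,0],[0,0,0],[0,0,0],[0,0,0]], force=120)

```text
time_s: 13.43
position: [0.3863, 0.2747, 0.0192]
tool_rot: [[0.995, 0.102, 0.002], [0.102, -0.995, 0.001], [0.002, -0.001, -1.0]]
ft_force: [1.1, -0.0, 1.5]
grip_width: 0.0202
gripper_force: 117.2
```

Emit:
move_arm(jaw=[1,1,1,1,1,1,1,1,1], dp=[[0,0,0],[0,0,0],[0,0,0],[0,0,0],[0,0,-0.5],[0,0,-1.5],[0,0,-2],[0,0,-1],[0,0,0]], turn=[[0,0,0],[0,0,0],[0,0,0],[0,0,0],[0,0,0],[0,0,0],[0,0,0],[0,0,0],[0,0,0]])

```text
time_s: 14.18
position: [0.3858, 0.2747, 0.0699]
tool_rot: [[0.995, 0.102, 0.001], [0.102, -0.995, 0.001], [0.002, -0.001, -1.0]]
ft_force: [0.5, 0.4, -1.9]
grip_width: 0.0202
gripper_force: 117.4
```

```bash
cat >> h.py <<'E'
def blade(P):
    "held blade: plane fit on its top (mask from network)"
    r=cams.outline_of('wrist','spatula'); p=P[r[0]['mask']]; p=p[np.isfinite(p[:,0])]
    return p
E
python3 - <<'E'
from h import *
s,im,P=wsnap('w5');print(s['time_s'],s['position'],s['tool_rot'][:,0],s['ft_force'])
p=blade(P); t=(p-s['position'])@np.array(s['tool_rot']); z=t[:,2]
for x in np.arange(-.01,.25,.01):
    k=t[abs(t[:,0]-x)<.004]
    if len(k)>3: print(round(x,3),np.percentile(k[:,1],[3,97]).round(4),np.median(k[:,2]).round(4),len(k))
def box(x0,x1,y0,y1,z0,z1):
    return P[(P[...,0]>x0)&(P[...,0]<x1)&(P[...,1]>y0)&(P[...,1]<y1)&(P[...,2]>z0)&(P[...,2]<z1)]
print('panel',rectc(box(.58,.8,.2,.42,.026,.037)))
q=box(.55,.8,.2,.4,.019,.0245)
for x in np.arange(.58,.8,.02):
    a=np.sort(q[abs(q[:,0]-x)<.004][:,1])
    if len(a)>2: print(round(x,3),[(round(g[0],4),round(g[-1],4)) for g in np.split(a,np.where(np.diff(a)>.012)[0]+1)])
E
```

```text
14.1833 [0.38578537 0.27465474 0.0698897 ] [0.994824   0.10160188 0.0015046 ] [ 0.54103742  0.36815887 -1.88357623]
-0.01 [-0.01    0.0094] -0.0283 876
0.0 [-0.0097  0.0094] -0.0282 964
0.01 [-0.0109  0.0096] -0.028 1124
0.02 [-0.0104  0.01  ] -0.028 1256
0.03 [-0.0102  0.0103] -0.0278 1400
0.04 [-0.0104  0.0103] -0.0279 1472
0.05 [-0.0103  0.0102] -0.0269 1893
0.06 [-0.0068  0.0066] -0.0218 1053
0.07 [-0.0069  0.0063] -0.0217 1088
0.08 [-0.0066  0.0068] -0.0217 1110
0.09 [-0.0068  0.0064] -0.0216 1101
0.1 [-0.0065  0.0067] -0.0212 842
0.11 [-0.0068  0.0126] -0.0006 428
0.12 [-0.0372  0.0373] 0.0187 2916
0.13 [-0.038   0.0383] 0.0188 2681
0.14 [-0.0534 -0.0531] 0.0703 5
0.15 [-0.0536  0.04  ] 0.0714 5
panel [array([0., 0.]), array([0., 0.]), np.float64(0.0)]
```

View pics/w5.png

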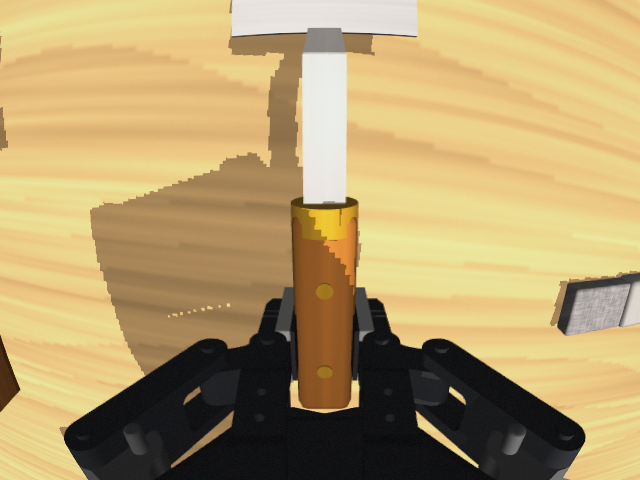

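Emit:
move_arm(jaw=[1,1,1,1,1,1,1,1,1,1,1,1], dp=[[0,-0.5,1],[0,0,1.5],[0,0,1],[0,0,0.5],[1,0,0],[1.5,0,0],[1.5,0,0],[1,0,0],[0.5,0,0],[0,0,0],[0,0,0],[0,0,0]], turn=[[0,0,0],[0,0,0],[0,0,0],[0,0,0],[0,0,0],[0,0,0],[0,0,0],[0,0,0],[0,0,0],[0,0,0],[0,0,0],[0,0,0]])

```text
time_s: 15.28
position: [0.4392, 0.285, 0.0282]
tool_rot: [[0.995, 0.102, -0.001], [0.102, -0.995, -0.0], [-0.001, 0.0, -1.0]]
ft_force: [0.9, 1.5, -3.2]
grip_width: 0.0203
gripper_force: 117.4
```

Run:
```python
from h import *
s=observe();print(s['time_s'],s['position'],s['tool_rot'][:,0],s['ft_force'])
im,d=cams.get_image('scene');cv2.imwrite('pics/s1.png',cv2.resize(im[130:290,330:520,::-1],None,fx=4,fy=3.7,interpolation=cv2.INTER_CUBIC)[:590,:780])
im,d=cams.get_image('top'); P=cloud('top',d)
r=cams.outline_of('top','panel');p=P[r[0]['mask']&(d>0)];p=p[(p[:,2]>.024)&(p[:,0]>.55)&(p[:,1]>.2)];print('panel',rectc(p),np.median(p,axis=0))
r=cams.outline_of('top','spatula')
if r: p=P[r[0]['mask']&(d>0)];p=p[(p[:,0]>.5)&(p[:,2]<.03)];print('sp',rectc(p),np.median(p,axis=0))
```

```text
15.2833 [0.43921481 0.28497652 0.02820342] [ 9.94810277e-01  1.01742670e-01 -9.70917847e-04] [ 0.86602832  1.50334684 -3.15086799]
panel [array([671.6, 310.1]), array([101.4, 151.2]), np.float64(5.1)] [0.67042416 0.30878497 0.03297471]
sp [array([586.6, 301.2]), array([78.1, 84.2]), np.float64(3.7)] [0.58896288 0.2995728  0.01098493]
```

View pics/s1.png

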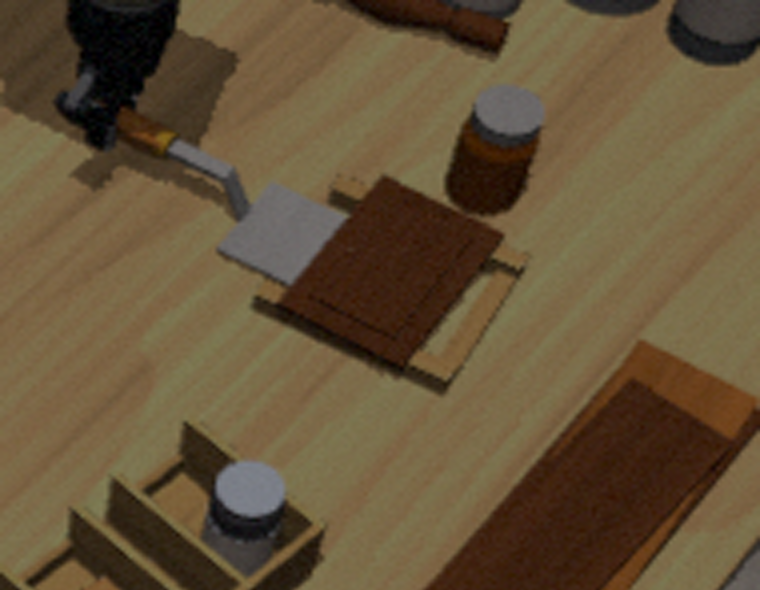

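Emit:
move_arm(jaw=[1,1,1,1,1,1,1,1,1,1,1,1], dp=[[0.8,0,0],[1.2,0,0],[1.2,0,0],[1.2,0,0],[1.0,0,0],[0.5,0,0],[0.3,0,0],[0,0,0],[0,0,0],[0,0,-0.4],[0,0,-0.4],[0,0,0]], turn=[[0,0,0],[0,0,0],[0,0,0],[0,0,0],[0,0,0],[0,0,0],[0,0,0],[0,0,0],[0,0,0],[0,0,0],[0,0,0],[0,0,0]])

```text
time_s: 16.48
position: [0.5017, 0.2916, 0.0374]
tool_rot: [[0.995, 0.102, 0.001], [0.102, -0.995, 0.0], [0.002, -0.0, -1.0]]
ft_force: [0.9, 0.9, -1.5]
grip_width: 0.0203
gripper_force: 117.4
```

Emit:
move_arm(jaw=[1,1,1,1,1,1,1,1,1,1,1,1], dp=[[0,0,-0.2],[0,0,-0.2],[0,0,-0.2],[0,0,-0.2],[0,0,-0.2],[0,0,-0.4],[0,0,-0.6],[0,0,-0.8],[0,0,-0.8],[0,0,-0.4],[0,0,0],[0,0,0]], turn=[[0,0,0],[0,0,0],[0,0,0],[0,0,0],[0,0,0],[0,0,0],[0,0,0],[0,0,0],[0,0,0],[0,0,0],[0,0,0],[0,0,0]])

```text
time_s: 17.48
position: [0.5016, 0.2914, 0.0766]
tool_rot: [[0.995, 0.102, 0.001], [0.102, -0.995, 0.0], [0.001, -0.0, -1.0]]
ft_force: [0.2, 0.8, -3.0]
grip_width: 0.0204
gripper_force: 117.4
```

```bash
cat >> h.py <<'E'
def panel_wrist(P,s,zlo,zhi):
    "panel in tool frame from wrist cloud, height band"
    r=cams.outline_of('wrist','panel'); m=r[0]['mask']; p=P[m];p=p[np.isfinite(p[:,0])]
    return r[0]['p'],p
E
python3 - <<'E'
from h import *
s,im,P=wsnap('w6');print(s['time_s'],s['position'],s['tool_rot'][:,0],s['ft_force'])
pp,p=panel_wrist(P,s,0,1);t=(p-s['position'])@np.array(s['tool_rot']);print(pp,rectc(p),np.percentile(t,[1,50,99],axis=0).round(4))
im,d=cams.get_image('top'); P=cloud('top',d)
r=cams.outline_of('top','panel');p=P[r[0]['mask']&(d>0)];p=p[(p[:,2]>.024)&(p[:,0]>.55)&(p[:,1]>.2)];print('panel',rectc(p),np.median(p,axis=0))
A=np.c_[p[:,:2],np.ones(len(p))];print(np.linalg.lstsq(A,p[:,2],rcond=None)[0])
E
```

```text
17.4833 [0.50158762 0.29137034 0.07661894] [9.94821908e-01 1.01632165e-01 5.23047078e-04] [ 0.19748866  0.82861892 -2.97290927]
0.97 [array([639.4, 307.9]), array([ 40.8, 216. ]), np.float64(7.1)] [[ 0.1205 -0.0753  0.0096]
 [ 0.1261  0.0034  0.0114]
 [ 0.1358  0.072   0.0558]]
panel [array([671.7, 310.1]), array([102. , 151.8]), np.float64(4.6)] [0.67032455 0.30750529 0.06812839]
[-0.0119826  -0.00240098  0.07678127]
```

View pics/w6.png

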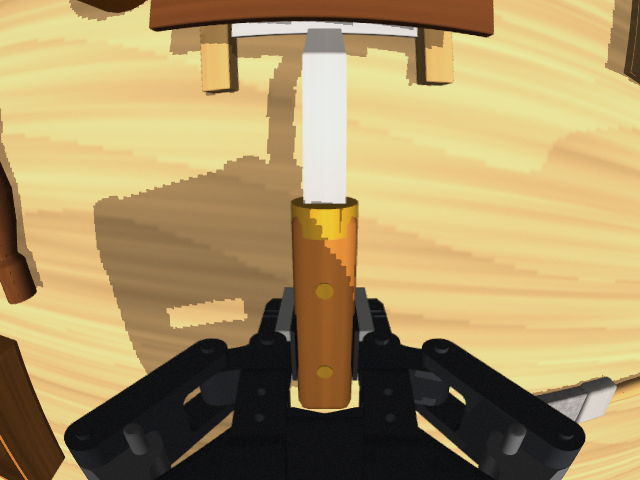

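Emit:
move_arm(jaw=[1,1,1,1,1,1,1,1,1,1,1,1], dp=[[-0.4,0,-0.2],[-0.8,0,-0.2],[-1.2,0,-0.2],[-1.5,0,-0.2],[-1.5,0,-0.2],[-1.5,0,-0.2],[-1.5,0,-0.2],[-1.5,0,-0.2],[-1.2,0,-0.2],[-0.8,0,-0.2],[-0.4,0,0],[0,0,0]], turn=[[0,0,0],[0,0,0],[0,0,0],[0,0,0],[0,0,0],[0,0,0],[0,0,0],[0,0,0],[0,0,0],[0,0,0],[0,0,0],[0,0,0]])

```text
time_s: 18.68
position: [0.3785, 0.2789, 0.0966]
tool_rot: [[0.995, 0.102, 0.0], [0.102, -0.995, 0.0], [0.0, -0.0, -1.0]]
ft_force: [0.7, 0.4, -3.9]
grip_width: 0.0204
gripper_force: 117.4
```

Run:
```python
from h import *
s,im,P=wsnap('w7');print(s['time_s'],s['position'],s['tool_rot'],s['ft_force'],s['q'])
pp,p=panel_wrist(P,s,0,1);t=(p-s['position'])@np.array(s['tool_rot']);t=t[t[:,2]<.025]
ys=np.arange(-.07,.071,.01);e=[np.percentile(t[abs(t[:,1]-y)<.004][:,0],3) if (abs(t[:,1]-y)<.004).sum()>3 else np.nan for y in ys]
e=np.array(e);k=np.isfinite(e);c=np.polyfit(ys[k],e[k],1);print('edge',e.round(4),c,'yaw in tool deg',-np.degrees(c[0]),np.percentile(t[:,1],[.5,99.5]))
im,d=cams.get_image('top'); P=cloud('top',d)
r=cams.outline_of('top','panel');p=P[r[0]['mask']&(d>0)];p=p[(p[:,2]>.05)&(p[:,0]>.45)&(p[:,1]>.2)];print('panel',rectc(p),np.median(p,axis=0))
```

```text
18.6833 [0.37854012 0.27885055 0.09660131] [[ 9.94781180e-01  1.02031107e-01  2.41144286e-04]
 [ 1.02031081e-01 -9.94781205e-01  1.15383302e-04]
 [ 2.51658489e-04 -9.01769249e-05 -9.99999964e-01]] [ 0.69735363  0.37637759 -3.94508174] [2.19040782e+01 2.29395426e+01 9.84457977e+01 1.14746267e-03
 5.85993743e+01 1.06047338e+02]
edge [0.1233 0.1231 0.1228 0.1226 0.1223 0.1221 0.1219 0.1217 0.1214 0.1213
 0.1211 0.1208 0.1206 0.1205 0.1203] [-0.02158818  0.12172416] yaw in tool deg 1.2369113530017035 [-0.07534433  0.07223068]
panel [array([549.6, 297.5]), array([100. , 150.9]), np.float64(4.2)] [0.54811547 0.29688862 0.08878398]
```

Emit:
move_arm(jaw=[1,1,1,1,1,1,1,1,1,1,1,1], dp=[[0,0,0],[0,0,0],[0,0,0],[0,0,0],[0,0.4,0],[0,0.8,0],[0,1.2,0],[0,1.6,0],[0,2,0],[-0.05,2.4,0],[-0.05,2.4,0],[-0.05,2.4,0]], turn=[[0,0,0.01],[0,0,0.03],[0,0,0.03],[0,0,0.01],[0,0,0],[0,0,0],[0,0,0],[0,0,0],[0,0,0],[0,0,0],[0,0,0],[0,0,0]])

```text
time_s: 19.88
position: [0.3803, 0.1453, 0.0964]
tool_rot: [[1.0, 0.023, 0.0], [0.023, -1.0, -0.0], [0.0, 0.0, -1.0]]
ft_force: [0.1, 0.6, -3.7]
grip_width: 0.0204
gripper_force: 117.5
```

Emit:
move_arm(jaw=[1,1,1,1,1,1,1,1,1,1,1,1], dp=[[-0.05,2.4,0],[-0.05,2.4,0],[-0.05,2.4,0],[-0.05,2.4,0],[-0.05,2.4,0],[-0.05,2.4,0],[-0.05,2.4,0],[-0.05,2.4,0],[-0.05,2.4,0],[-0.05,2.4,0],[-0.05,2.4,0],[-0.05,2.4,0]], turn=[[0,0,0],[0,0,0],[0,0,0],[0,0,0],[0,0,0],[0,0,0],[0,0,0],[0,0,0],[0,0,0],[0,0,0],[0,0,0],[0,0,0]])

```text
time_s: 20.88
position: [0.3802, -0.1429, 0.0964]
tool_rot: [[1.0, 0.022, -0.0], [0.022, -1.0, -0.001], [-0.0, 0.001, -1.0]]
ft_force: [0.9, -0.2, -2.8]
grip_width: 0.0204
gripper_force: 117.5
```

Emit:
move_arm(jaw=[1,1,1,1,1,1,1,1,1,1,1,1], dp=[[-0.05,2.4,0],[-0.05,2.4,0],[-0.05,2.4,0],[-0.05,2.4,0],[-0.05,2.4,0],[0,2,0],[0,1.6,0],[0,1.2,0],[0,0.8,0],[0,0.4,0],[0,0,0],[0,0,0]], turn=[[0,0,0],[0,0,0],[0,0,0],[0,0,0],[0,0,0],[0,0,0],[0,0,0],[0,0,0],[0,0,0],[0,0,0],[0,0,0],[0,0,0]])

```text
time_s: 21.88
position: [0.3821, -0.3206, 0.0963]
tool_rot: [[1.0, 0.022, -0.0], [0.022, -1.0, 0.001], [-0.0, -0.001, -1.0]]
ft_force: [-0.1, 0.2, -3.0]
grip_width: 0.0201
gripper_force: 117.5
```

Run:
```python
from h import *
s,im,P=wsnap('w8');print(s['time_s'],s['position'],s['tool_rot'][:,0],s['ft_force'],s['q'])
pp,p=panel_wrist(P,s,0,1);t=(p-s['position'])@np.array(s['tool_rot']);t=t[t[:,2]<.025]
ys=np.arange(-.07,.071,.01);e=np.array([np.percentile(t[abs(t[:,1]-y)<.004][:,0],3) if (abs(t[:,1]-y)<.004).sum()>3 else np.nan for y in ys])
k=np.isfinite(e);c=np.polyfit(ys[k],e[k],1);print(c,'yaw in tool deg',-np.degrees(c[0]),np.percentile(t[:,1],[.5,99.5]))
im,d=cams.get_image('top'); P=cloud('top',d); cv2.imwrite('pics/t2.png',cv2.resize(im[150:270,390:530,::-1],None,fx=5,fy=5,interpolation=cv2.INTER_CUBIC)[:600,:700])
r=cams.outline_of('top','panel')
for q in r:
    p=P[q['mask']&(d>0)];print('panel',q['p'],rectc(p),np.median(p,axis=0))
r=cams.outline_of('top','rack')[0];p=P[r['mask']&(d>0)]
for z0,z1 in [(.15,.16),(.195,.215),(.055,.065)]:
  for c in('top',):
    q=P[(P[...,2]>z0)&(P[...,2]<z1)&(P[...,0]>.56)&(P[...,0]<.78)&(P[...,1]<-.24)&(P[...,1]>-.44)]
    a=np.sort(q[:,1]);g=np.split(np.arange(len(a)),np.where(np.diff(a)>.01)[0]+1)
    print(z0,[(a[i[0]].round(4),a[i[-1]].round(4)) for i in g if len(i)>3], np.percentile(q[:,0],[1,99]).round(4))
    for x in np.arange(.56,.76,.02):
        a=np.sort(q[abs(q[:,0]-x)<.006][:,1])
        if len(a)>2: print('  ',round(x,3),[(round(h[0],4),round(h[-1],4)) for h in np.split(a,np.where(np.diff(a)>.012)[0]+1)])
```

```text
21.8833 [ 0.38211604 -0.32060232  0.09625364] [ 9.99752193e-01  2.22579667e-02 -3.66974590e-04] [-0.14173504  0.15280903 -2.98553063] [-5.36224108e+01  2.53252257e+01  9.40487190e+01  2.48082664e-04
  6.06629278e+01  3.51020801e+01]
[-0.02193877  0.12170821] yaw in tool deg 1.2569991526283346 [-0.07531386  0.07231743]
panel 0.73 [array([ 553.4, -315.4]), array([151.7, 101.3]), np.float64(89.7)] [ 0.55166343 -0.31355528  0.08840074]
0.15 [(np.float64(-0.4072), np.float64(-0.3771)), (np.float64(-0.358), np.float64(-0.3341)), (np.float64(-0.288), np.float64(-0.2655))] [0.5822 0.736 ]
   0.58 [(np.float64(-0.4049), np.float64(-0.3928)), (np.float64(-0.285), np.float64(-0.2725))]
   0.64 [(np.float64(-0.3341), np.float64(-0.3341)), (np.float64(-0.2658), np.float64(-0.2655))]
   0.66 [(np.float64(-0.407), np.float64(-0.3931)), (np.float64(-0.2866), np.float64(-0.2734))]
   0.68 [(np.float64(-0.4066), np.float64(-0.3929)), (np.float64(-0.2876), np.float64(-0.2728))]
   0.7 [(np.float64(-0.4065), np.float64(-0.3917)), (np.float64(-0.288), np.float64(-0.2729))]
   0.72 [(np.float64(-0.407), n
[... 389 characters left out ...]
at64(-0.4079), np.float64(-0.3919)), (np.float64(-0.2876), np.float64(-0.2719))] [0.5841 0.7348]
   0.58 [(np.float64(-0.4056), np.float64(-0.3991))]
   0.6 [(np.float64(-0.4068), np.float64(-0.3986))]
   0.62 [(np.float64(-0.2856), np.float64(-0.2727))]
   0.64 [(np.float64(-0.287), np.float64(-0.2725))]
   0.66 [(np.float64(-0.2871), np.float64(-0.2726))]
   0.68 [(np.float64(-0.287), np.float64(-0.2725))]
   0.7 [(np.float64(-0.4063), np.float64(-0.3929)), (np.float64(-0.286), np.float64(-0.2728))]
   0.72 [(np.float64(-0.4076), np.float64(-0.3919)), (np.float64(-0.2871), np.float64(-0.2719))]
   0.74 [(np.float64(-0.3938), np.float64(-0.3929)), (np.float64(-0.2727), np.float64(-0.2721))]
```

View pics/t2.png

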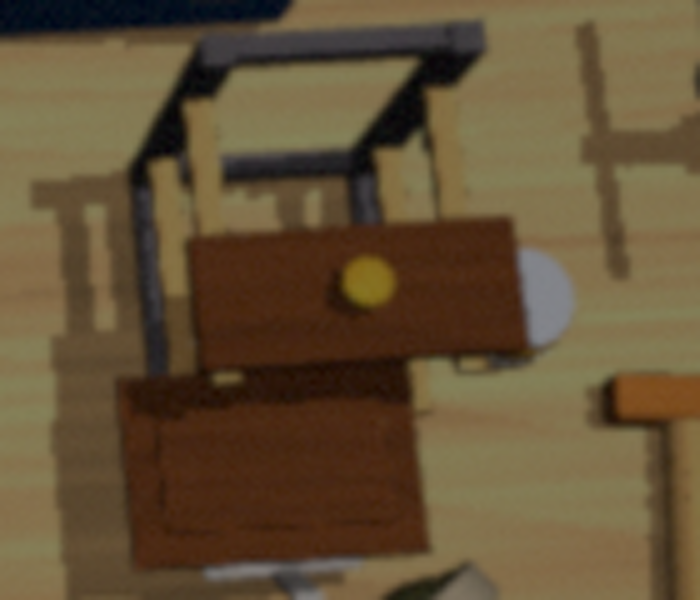

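Emit:
move_arm(jaw=[1,1,1,1,1,1,1], dp=[[0,0.3,0],[0,0.7,0],[0,0.8,0],[0,0.6,0],[0,0.3,0],[0,0,0],[0,0,0]], turn=[[0,0,0],[0,0,0],[0,0,0],[0,0,0],[0,0,0],[0,0,0],[0,0,0]])

```text
time_s: 22.72
position: [0.3827, -0.3483, 0.0962]
tool_rot: [[1.0, 0.021, -0.0], [0.021, -1.0, 0.0], [-0.0, -0.0, -1.0]]
ft_force: [0.3, -0.1, -3.1]
grip_width: 0.0203
gripper_force: 117.5
```

Emit:
move_arm(jaw=[1,1,1,1,1,1,1,1,1,1,1,1], dp=[[0.4,0,0],[0.8,0,0],[1.2,0,0],[1.5,0,0],[1.5,0,0],[1.5,0,0],[1.5,0,0],[1.2,0,0],[0.8,0,0],[0.5,0,0],[0.4,0,0],[0.2,0,0]], turn=[[0,0,0],[0,0,0],[0,0,0],[0,0,0],[0,0,0],[0,0,0],[0,0,0],[0,0,0],[0,0,0],[0,0,0],[0,0,0],[0,0,0]])

```text
time_s: 23.72
position: [0.4982, -0.3455, 0.0962]
tool_rot: [[1.0, 0.022, -0.0], [0.022, -1.0, 0.0], [-0.0, -0.0, -1.0]]
ft_force: [0.1, 0.3, -3.2]
grip_width: 0.0202
gripper_force: 117.5
```

Run:
```python
from h import *
s,im,P=wsnap('w9');print(s['time_s'],s['position'],s['tool_rot'][:,0],s['ft_force'],s['q'])
pp,p=panel_wrist(P,s,0,1);t=(p-s['position'])@np.array(s['tool_rot']);t=t[t[:,2]<.025]
ys=np.arange(-.07,.071,.01);e=np.array([np.percentile(t[abs(t[:,1]-y)<.004][:,0],3) if (abs(t[:,1]-y)<.004).sum()>3 else np.nan for y in ys])
k=np.isfinite(e);c=np.polyfit(ys[k],e[k],1);print(c,'yaw in tool deg',-np.degrees(c[0]),np.percentile(t[:,1],[.5,99.5]))
# lower arm ends in wrist view
q=P[(P[...,2]>.054)&(P[...,2]<.066)&(P[...,0]>.57)&(P[...,0]<.63)&(P[...,1]<-.26)&(P[...,1]>-.42)]
a=np.sort(q[:,1]); print(len(a), [(h[0].round(4),h[-1].round(4)) for h in np.split(a,np.where(np.diff(a)>.012)[0]+1)] if len(a) else '')
im,d=cams.get_image('scene'); cv2.imwrite('pics/s2.png',cv2.resize(im[310:450,180:340,::-1],None,fx=4.2,fy=4.2,interpolation=cv2.INTER_CUBIC))
```

```text
23.7167 [ 0.49822623 -0.34552245  0.09622723] [ 9.99756703e-01  2.20572083e-02 -1.19339008e-04] [ 0.11510489  0.27744037 -3.17485601] [-4.59156397e+01  3.43200777e+01  7.63042259e+01 -4.19169393e-04
  6.93853327e+01  4.28206208e+01]Traceback (most recent call last):
  File "<stdin>", line 3, in <module>
  File "h.py", line 32, in panel_wrist
    r=cams.outline_of('wrist','panel'); m=r[0]['mask']; p=P[m];p=p[np.isfinite(p[:,0])]
                                          ~^^^
IndexError: list index out of range
```

Run:
```python
from h import *
s=observe();P=np.load('w9.npy');t=(P-s['position'])@np.array(s['tool_rot'])
m=(t[...,0]>.11)&(t[...,0]<.14)&(abs(t[...,1])<.09)&(t[...,2]<.0165)&(t[...,2]>0);q=t[m]
ys=np.arange(-.07,.071,.01);e=np.array([np.percentile(q[(abs(q[:,1]-y)<.004)][:,0],5) if (abs(q[:,1]-y)<.004).sum()>3 else np.nan for y in ys])
print(e.round(4));k=np.isfinite(e)&(abs(ys)>.012);c=np.polyfit(ys[k],e[k],1);print(c,-np.degrees(c[0]),np.percentile(q[:,1],[.5,99.5]),len(q))
q=P[(P[...,2]>.054)&(P[...,2]<.066)&(P[...,0]>.57)&(P[...,0]<.63)&(P[...,1]<-.26)&(P[...,1]>-.42)]
a=np.sort(q[:,1]); print(len(a), [(h[0].round(4),h[-1].round(4)) for h in np.split(a,np.where(np.diff(a)>.012)[0]+1)] if len(a) else '')
print('arm front x', np.percentile(q[:,0],[1,5]))
im,d=cams.get_image('scene'); cv2.imwrite('pics/s2.png',cv2.resize(im[310:450,180:340,::-1],None,fx=4.2,fy=4.2,interpolation=cv2.INTER_CUBIC))
S=cloud('scene',d); r=cams.outline_of('scene','drawer_front')[0]; p=S[r['mask']&(d>0)]; print('drawer',np.percentile(p,[2,50,98],axis=0).round(3))
r=cams.outline_of('scene','panel')
for x in r[:2]: p=S[x['mask']&(d>0)]; print('panel',x['p'],np.percentile(p,[2,50,98],axis=0).round(3))
```

```text
[nan nan nan nan nan nan nan nan nan nan nan nan nan nan nan]Traceback (most recent call last):
  File "<stdin>", line 5, in <module>
    raise TypeError("expected non-empty vector for x")
TypeError: expected non-empty vector for x
```

Run:
```python
from h import *
im,d=cams.get_image('scene'); cv2.imwrite('pics/s2.png',cv2.resize(im[310:450,180:340,::-1],None,fx=4.2,fy=4.2,interpolation=cv2.INTER_CUBIC))
S=cloud('scene',d)
for n in('drawer_front','panel'):
    for x in cams.outline_of('scene',n)[:2]: p=S[x['mask']&(d>0)]; print(n,x['p'],np.percentile(p,[2,50,98],axis=0).round(3).tolist())
im,d=cams.get_image('top');T=cloud('top',d)
for A,n in((S,'scene'),(T,'top')):
    m=(A[...,2]>.07)&(A[...,2]<.10)&(A[...,0]>.6)&(A[...,0]<.725)&(A[...,1]<-.24)&(A[...,1]>-.44);p=A[m]
    print(n,len(p),np.percentile(p,[1,50,99],axis=0).round(4).tolist() if len(p) else '')
```

```text
panel 0.61 [[0.634, -0.416, 0.079], [0.671, -0.342, 0.087], [0.721, -0.277, 0.157]]
scene 1802 [[0.6334, -0.4178, 0.0785], [0.6704, -0.3428, 0.0865], [0.7208, -0.2752, 0.0933]]
top 912 [[0.6208, -0.4114, 0.0787], [0.6933, -0.3333, 0.0873], [0.7186, -0.2657, 0.0951]]
```

View pics/s2.png

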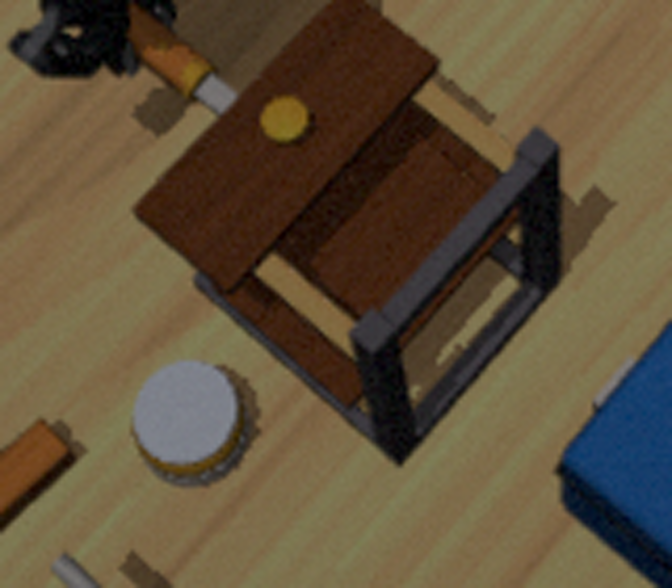

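Emit:
move_arm(jaw=[1,1,1,1,1,1,1,1,1,1,1,1], dp=[[0,0,0.2],[0,0,0.3],[0,0,0.3],[0,0,0.3],[0,0,0.2],[0,0,0.2],[0,0,0.2],[0,0,0.2],[0,0,0.3],[0,0,0.3],[0,0,0.3],[0,0,0]], turn=[[0,0,0],[0,0,0],[0,0,0],[0,0,0],[0,0,0],[0,0,0],[0,0,0],[0,0,0],[0,0,0],[0,0,0],[0,0,0],[0,0,0]])

```text
time_s: 25.02
position: [0.4976, -0.3455, 0.0676]
tool_rot: [[1.0, 0.022, -0.001], [0.022, -1.0, 0.001], [-0.001, -0.001, -1.0]]
ft_force: [-0.2, -0.0, -3.3]
grip_width: 0.02
gripper_force: 117.6
```

Run:
```python
from h import *
s=observe();print(s['time_s'],s['position'],s['ft_force'])
for n in ('scene','top'):
    im,d=cams.get_image(n);A=cloud(n,d)
    m=(A[...,2]>.063)&(A[...,2]<.08)&(A[...,0]>.6)&(A[...,0]<.725)&(A[...,1]<-.24)&(A[...,1]>-.44);p=A[m]
    print(n,len(p),np.percentile(p,[1,50,99],axis=0).round(4).tolist())
    b=p[(p[:,0]>.67)&(p[:,0]<.70)&(abs(p[:,1]+.34)<.045)];print(np.linalg.lstsq(np.c_[b[:,:2]-[.68,-.34],np.ones(len(b))],b[:,2],rcond=None)[0])
    # far edge per y
    for y in np.arange(-.40,-.27,.02):
        k=p[abs(p[:,1]-y)<.005]
        if len(k)>4: print(round(y,3),np.percentile(k[:,0],97).round(4),end=' ')
    print()
```

```text
25.0167 [ 0.49761556 -0.34550434  0.06761532] [-2.14199228e-01 -1.50268226e-03 -3.30480949e+00]
scene 1850 [[0.6277, -0.4179, 0.0634], [0.6671, -0.3406, 0.0688], [0.7204, -0.2705, 0.0757]]
[ 0.03597743 -0.0037127   0.07042346]
-0.4 0.7073 -0.38 0.7187 -0.36 0.7192 -0.34 0.7191 -0.32 0.719 -0.3 0.7195 -0.28 0.7139 
top 872 [[0.6091, -0.4127, 0.0635], [0.6945, -0.3284, 0.0699], [0.7191, -0.2653, 0.0786]]
[-0.03872388 -0.00586288  0.07338288]
-0.4 0.7175 -0.38 0.7158 -0.36 0.7175 -0.34 0.7178 -0.32 0.7174 -0.28 0.717
```

Emit:
move_arm(jaw=[1,1,1,1,1,1,1,1,1,1,1,1], dp=[[-0.4,0,0],[-0.8,0,0],[-1.2,0,0],[-1.5,0,0],[-1.5,0,0],[-1.5,0,0],[-1.5,0,0],[-1.5,0,0],[-1.5,0,0],[-1.2,0,0],[-0.8,0,0],[-0.4,0,0]], turn=[[0,0,0],[0,0,0],[0,0,0],[0,0,0],[0,0,0],[0,0,0],[0,0,0],[0,0,0],[0,0,0],[0,0,0],[0,0,0],[0,0,0]])

```text
time_s: 26.12
position: [0.3588, -0.3488, 0.0685]
tool_rot: [[1.0, 0.021, 0.0], [0.021, -1.0, -0.0], [0.0, 0.0, -1.0]]
ft_force: [0.8, -0.2, -1.3]
grip_width: 0.0202
gripper_force: 117.6
```

Run:
```python
from h import *
s,im,P=wsnap('w10');print(s['time_s'],s['position'],s['ft_force'])
d0=np.load('top0.npy');A=cloud('top',d0)
m=(A[...,2]>.008)&(A[...,0]>.3)&(A[...,0]<.575)&(A[...,1]<-.28)&(A[...,1]>-.43);print('obst',m.sum(),A[m][:5])
for z0,z1,n in((.063,.078,'panel'),(.054,.0625,'arms')):
    q=P[(P[...,2]>z0)&(P[...,2]<z1)&(P[...,0]>.57)&(P[...,0]<.75)&(P[...,1]<-.24)&(P[...,1]>-.44)]
    print(n,len(q),np.percentile(q,[1,50,99],axis=0).round(4).tolist() if len(q) else '')
q=P[(P[...,2]>.063)&(P[...,2]<.075)&(P[...,0]>.59)&(P[...,0]<.66)]
print([(y.round(2),np.percentile(q[abs(q[:,1]-y)<.005][:,0],3).round(4)) for y in np.arange(-.41,-.26,.02) if (abs(q[:,1]-y)<.005).sum()>5])
for n in ('scene','top'):
    im,d=cams.get_image(n);A=cloud(n,d)
    m=(A[...,2]>.063)&(A[...,2]<.08)&(A[...,0]>.6)&(A[...,0]<.725)&(A[...,1]<-.24)&(A[...,1]>-.44);p=A[m]
    print(n,len(p),np.percentile(p,[1,50,99],axis=0).round(4).tolist())
```

```text
26.1167 [ 0.3588429  -0.34880792  0.06854711] [ 0.77714269 -0.17685816 -1.33718542]
obst 42 [[ 0.57469588 -0.35084561  0.00807022]
 [ 0.56176676 -0.4246383   0.0097174 ]
 [ 0.56390507 -0.34410814  0.00884884]
 [ 0.56199776 -0.3762681   0.00897826]
 [ 0.55013123 -0.39110739  0.00905818]]
panel 0 
arms 0 
[]
scene 1842 [[0.6279, -0.4177, 0.0633], [0.6669, -0.3404, 0.0687], [0.7205, -0.2708, 0.0754]]
top 865 [[0.6102, -0.4137, 0.0633], [0.6947, -0.3289, 0.0699], [0.72, -0.2656, 0.0776]]
```

Emit:
move_arm(jaw=[1,1,1,1,1,1,1,1,6,6,6,6], dp=[[0,0,0.6],[0,0,1.2],[0,0,1.2],[0,0,0.8],[0,0,0.4],[0,0,0.3],[0,0,0.2],[0,0,0],[0,0,0],[0,0,0],[0,0,0],[0,0,0]], turn=[[0,0,0],[0,0,0],[0,0,0],[0,0,0],[0,0,0],[0,0,0],[0,0,0],[0,0,0],[0,0,0],[0,0,0],[0,0,0],[0,0,0]])

```text
time_s: 27.27
position: [0.36, -0.3489, 0.0217]
tool_rot: [[1.0, 0.022, 0.001], [0.022, -1.0, -0.001], [0.001, 0.001, -1.0]]
ft_force: [-0.5, 0.7, -0.4]
grip_width: 0.0601
gripper_force: 0.0
```

Emit:
move_arm(jaw=[6,6,6,6,6,6,6,6,6,6,6], dp=[[0,0,0],[0,0,-1],[0,0,-2],[0,0,-3],[0,0,-3],[0,0,-3],[0,0,-3],[0,0,-2],[0,0,-1],[0,0,0],[0,0,0]], turn=[[0,0,0],[0,0,0],[0,0,0],[0,0,0],[0,0,0],[0,0,0],[0,0,0],[0,0,0],[0,0,0],[0,0,0],[0,0,0]])

```text
time_s: 28.18
position: [0.3598, -0.3486, 0.2012]
tool_rot: [[1.0, 0.022, 0.0], [0.022, -1.0, -0.0], [0.0, 0.0, -1.0]]
ft_force: [-0.2, -0.1, -0.8]
grip_width: 0.06
gripper_force: 0.0
```

Run:
```python
from h import *
s,im,P=wsnap('w11');print(s['time_s'],s['position'],s['ft_force'])
p=blade(P);p=p[(p[:,0]<.6)]
for x in np.arange(.32,.6,.02):
    k=p[abs(p[:,0]-x)<.006]
    if len(k)>3: print(round(x,3),np.median(k[:,2]).round(4),end=' ')
im,d=cams.get_image('top');T=cloud('top',d);D0=cloud('top',np.load('top0.npy'))
cv2.imwrite('pics/t3.png',cv2.resize(im[150:350,90:560,::-1],(799,340),interpolation=cv2.INTER_CUBIC))
for q in ['drawer_front','tin_tall','cork_block','oil_jar','wax_tin','brush','mallet','spindle']:
    r=cams.outline_of('top',q)
    if r: m=r[0]['mask']&(d>0); print(q,(np.median(T[m],axis=0)-np.median(D0[np.load(f'm_top_{q}.npy')],axis=0)).round(3))
m=(T[...,2]>.063)&(T[...,2]<.08)&(T[...,0]>.6)&(T[...,0]<.725)&(T[...,1]<-.24)&(T[...,1]>-.44);p=T[m]
print('panel',len(p),np.percentile(p,[1,50,99],axis=0).round(4).tolist())
```

```text
28.1833 [ 0.35979207 -0.34858816  0.20122863] [-0.16337581 -0.10087258 -0.76711576]
0.32 0.0465 0.34 0.0476 0.36 0.0477 0.38 0.0477 0.4 0.048 0.42 0.042 0.44 0.0418 0.46 0.0408 0.48 0.002 0.5 0.0021 0.52 0.0021 0.54 0.0021 drawer_front [-0.    -0.001 -0.   ]
tin_tall [-0.147 -0.592 -0.083]
cork_block [ 0.003 -0.     0.   ]
oil_jar [-0.001 -0.     0.   ]
wax_tin [ 0.003 -0.001  0.001]
brush [-0.019  0.052 -0.001]
mallet [ 0.037 -0.004  0.   ]
spindle [ 0.001 -0.     0.   ]
panel 872 [[0.6169, -0.4137, 0.0636], [0.6947, -0.3276, 0.0697], [0.7196, -0.2652, 0.0768]]
```

View pics/t3.png

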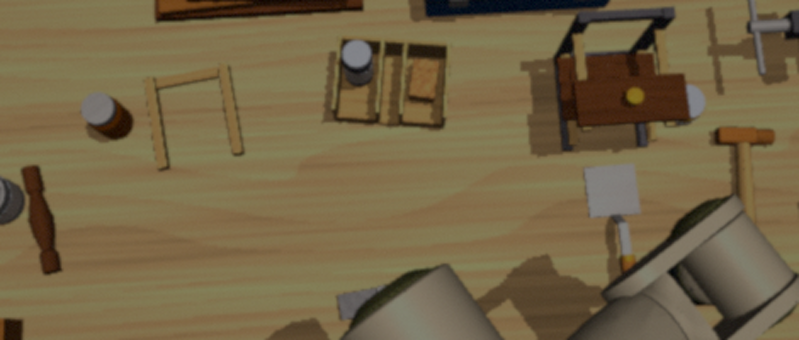

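```bash
python3 -c "
from rig import ticket
print(ticket.close_job())"
```

```text
the job is handed in; nothing more can be done
None
```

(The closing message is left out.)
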